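Raise the contact arm and zero the rod tester

TASK

On the rod test fixture, push the white contact arm up by its orange plate with your fingertips until it goes over its balance point and stays raised by itself, fully back against its stop. Then press the green button right down and let it go, to take the open-circuit zero. Leave the blue button, the brass rod and everything else on the bench alone.

Things in the scene. Friction and masses are not known exactly. Their poses are not given: they have to be found in the camera images.
- fixture: black rod test fixture fixed to the bench: base 240 x 220 x 25 mm, two V-blocks (78 mm high) holding a brass rod, two aluminium cheeks at the rear (130 mm high, outer faces 51 mm either side of the middle) carrying the arm. Origin: centre of the base's underside, on the bench. x points from the arm's orange plate towards the hinge, y along the rod and hinge axis, z up.
- beam_hinge (a point): centre of the arm's hinge axis, 80 mm along the fixture's +x from its origin, 110 mm above the bench. The arm is a white bar 40 mm wide with a white crosspiece (150 mm wide, two copper contacts) 80 mm in front of the hinge. A steel cylinder, the counterweight (46 mm diameter, 50 mm long), sits above and behind the hinge. The point turns with the arm.
- beam_lip (a point): middle of the orange plate's front edge, on the arm, 210 mm from the hinge axis; arm down: 162 mm above the bench, the plate sloping up towards this edge by 0.25 rad. The plate is 120 mm wide (y), 90 mm long towards the hinge, 8 mm thick; its front edge is a round bead 14 mm thick. Space in front of and under that edge is free: base 137 mm below, rod 125 mm behind it. Point and hinge axis lie in the plate's mid-plane.
- beam (a joint): angle of the contact arm, rad: 0 = down (front edge sloping up 0.25 rad from level, as at the start), grows as the front edge goes up and over towards the fixture's +x; 1.5 = back against its stop, fully raised. Below about 0.81 it falls back; beyond, it goes over by itself, damped (a second or two), and stays. Raising it takes 1 to 3 N straight up at the front edge, less as it rises.
- zero_top (a point): centre of the top face of the green push button (40 mm diameter) on a low white housing fixed to the bench; the point's height is that of the button's top. Pressed straight down. It stands on the left or on the right of the fixture.
- zero (a joint): travel of the green button, m: 0 = released, 0.006 = fully down, which takes 4 N; springs back.
- prt_top (a point): centre of the top face of the blue push button, just like the green one, on the other side; not to be pressed.
- prt (a joint): travel of the blue button, m: 0 = released, 0.006 = fully down.
- rod: brass rod, 10 mm diameter, 260 mm long, lying loose along y in the V-blocks under the arm; origin at its middle. Leave it lying.
- jar: small amber jar, 40 mm diameter, 45 mm high, loose on the bench beside the front of the fixture; origin at the centre of its underside.
- printer: black portable printer, 120 x 85 x 45 mm, loose; origin at the centre of its underside.
- cleaner: white bottle with a red cap, 52 mm diameter, 140 mm high, loose; origin at the centre of its underside.
- driver: screwdriver with a red handle, lying loose; origin near its middle, at bench level.
Things that resemble listed ones, but are neither listed nor needed, are in the scene too. What is shaped like the part that bears zero_top but pink is not meant. Leave any brown or pink look-alike of the part that bears prt_top alone.

How it is judged:
By the outcome, as a careful person would: the job done as asked, in the order asked, and still so for the second after the job is handed in, with the robot touching nothing.
It also fails if it takes over 48 s, if anything falls off the work surface, if the arm or the gripper's body presses on something with over 40 N, if the wrist force passes 120 N, or if a joint passes its speed limit or range.

ROBOT

A 6-joint arm with a two-finger parallel gripper is mounted at the origin on the work surface. World frame = base frame: x ahead of the robot, y to its left, z up, the work surface at z = 0. Lengths are in m, angles in rad, forces in N, time in s.
With the tool pointing down it reaches from about 0.375 to 0.975 m from the base axis. Payload 3.8 kg.
Tool frame: the origin (TCP) lies midway between the tips of the shut fingers; the grasp point (between the pads) lies 19 mm behind it; z points along the fingers, y is the line along which they close (so a half turn about z gives the same grasp; the last joint's range is limited). The gripper opens to 85 mm and grips with 20 to 120 N. Pads are 22 mm wide; open, the fingers measure 114 mm over their backs; the gripper's body (76 mm by 85 mm) begins 54 mm behind the grasp point. The pads swing forward as they close: fully open they stand 13 mm farther back than shut.
Start: joints at [1.076, 0.264, 1.604, -0, 1.274, -0.037], TCP at [0.298, 0.605, 0.231] pointing down, gripper open.
Joint ranges: [-2.63, 2.63], [-0.94, 2.18], [0.31, 2.57], [-1.31, 4.45], [0, 2.66], [-2.55, 2.55]. Speed limits (rad/s): [2.57, 2.57, 3.14, 3.14, 3.14, 3.14].

INTERFACE

Orientations are given as a unit quaternion [w, x, y, z].
In Python, from plant import manip, vision, finish_job gives the robot as it stands. The module is installed in compiled form; this text tells all that it offers.
- The arm moves only by the tool step_arm, never from a script. Its argument "increments" is one flat list of numbers, 7 for each row, row after row: the shift along the tool's x, y, z in units of 25 mm (1.0 is 25 mm), then the turn, a rotation vector about the tool's x, y, z in units of 5 degrees (1.0 is 5 degrees), then the opening, from 0 (shut) to 1 (fully open). In form: [tx, ty, tz, ax, ay, az, gripper, tx, ty, tz, ax, ay, az, gripper, ...]. A call has 1 to 20 rows; each row shifts and turns the commanded pose from where the row before left it, along the tool's axes as they then stand; what a row does not reach is not made up. A row lasts 1/10 s, in which the tool goes at most 50 mm and 8.59 degrees, less where a joint would pass 70% of its speed; a pose out of reach is approached as far as the arm can. A call is refused whole if a number of a shift passes 1 or a number of a turn 1, either way. A call with a gripper value outside its range is refused whole. The fingers move at their own pace and stop on an object; "newtons" is the grip in N (left out, the last holds). Time passes only in rows, so rows that do not move let the fingers close. It gives the time, the measured TCP pose, the force, the opening and the grip force at its end, in the units of the state.
- manip.observe(): the state, without advancing time (a new reading comes with each control period).
- vision.get_image(name): name is "side" or "top" or "wrist"; returns a dict with "pixels" (400x640x3 uint8, red, green, blue), "vfov" (degrees; the focal length in pixels is half the picture's height over the tangent of half this angle, whatever the lens; pixels are square), "cx", "cy" (the principal point, pixels), "extrinsics" (4x4, takes a point from camera to world coordinates); the wrist camera has in their place "tool_from_camera" (4x4, takes a point from camera to tool coordinates, whose origin is the TCP and whose axes are the flange's). Camera axes: x right, y down, z forward; pixel columns grow to the right and rows downward; lengths in m; the calibration is good to about 2 mm. A picture is of the moment at which its call begins: read the wrist's pose just before it. There is no depth.
- finish_job(): hands the job in; it is judged then, once.
The state is a dict: "time": time; "qpos": joint angles; "joint_velocities": joint speeds; "joint_torque": joint torques, N m; "ee_pos": TCP position; "tool_rot": TCP orientation; "wrist_force": force on the tool from outside, world axes, zero at the start; "torque": the same for the moment, N m; "grip_width": finger opening in m; "finger_force": force on a finger pad.
Only numpy, scipy, OpenCV 4.12 (cv2) and the standard library are available. Lean on these libraries where they do the work, as an engineer would, in place of code of your own. Each camera call takes 0.05 s, during which the arm holds its last target. There are 200 camera calls.

## Working session

There is one attempt and no reset: what is moved stays moved. The work goes in short steps, Python scripts to look and compute and a tool call to move; the robot and the scene stay as the last step left them, time stands still between calls to the robot, and variables do not carry over. Pictures are saved under pics/ and viewed, at most 13 in all, crops included, and the job is handed in when it is done.

Besides the shell and the picture viewer there is one more tool, called after "Request:" by a JSON object that holds its "name" and its "arguments". step_arm: Moves the arm, as the interface text tells. Its arguments: {"type":"object","properties":{"increments":{"type":"array","items":{"type":"number"}},"newtons":{"type":"number"}},"required":["increments"]}

```bash
mkdir -p pics; cat > h.py <<'E'
import numpy as np, cv2, json
from plant import manip, vision, finish_job
from scipy.spatial.transform import Rotation as R
def cam(n):
    s=manip.observe(); d=vision.get_image(n)
    f=200/np.tan(np.radians(d['vfov'])/2)
    K=np.array([[f,0,d['cx']],[0,f,d['cy']],[0,0,1]])
    if 'extrinsics' in d: T=np.array(d['extrinsics'])
    else:
        W=np.eye(4);q=s['tool_rot'];W[:3,:3]=R.from_quat([q[1],q[2],q[3],q[0]]).as_matrix();W[:3,3]=s['ee_pos'];T=W@np.array(d['tool_from_camera'])
    return d['pixels'],K,T
def save(n,fn):
    p,K,T=cam(n); cv2.imwrite('pics/'+fn+'.png',p[:,:,::-1]); np.savez(fn+'.npz',K=K,T=T)
def load(fn):
    z=np.load(fn+'.npz'); return z['K'],z['T']
def onplane(fn,u,v,z):
    K,T=load(fn); d=T[:3,:3]@np.linalg.solve(K,[u,v,1]); o=T[:3,3]; return o+d*(z-o[2])/d[2]
def proj(fn,P):
    K,T=load(fn); c=(np.atleast_2d(P)-T[:3,3])@T[:3,:3]; p=c@K.T; return p[:,:2]/p[:,2:]
E
python3 - <<'E'
from h import *
for n in('top','side'):
    save(n,n+'0'); print(n,load(n+'0'))
print(manip.observe())
E
```

```text
top (array([[411.93684361,   0.        , 322.80659067],
       [  0.        , 411.93684361, 204.01720853],
       [  0.        ,   0.        ,   1.        ]]), array([[ 0.00873838, -0.98154819,  0.19101514,  0.33911501],
       [-0.9999318 , -0.00709715,  0.0092746 , -0.00769974],
       [-0.00774781, -0.19108315, -0.98154327,  1.2310583 ],
       [ 0.        ,  0.        ,  0.        ,  1.        ]]))
side (array([[433.90825614,   0.        , 314.44071314],
       [  0.        , 433.90825614, 197.65319586],
       [  0.        ,   0.        ,   1.        ]]), array([[ 0.90429295, -0.27536724,  0.32623174,  0.08333343],
       [-0.42689988, -0.58914176,  0.68605283, -0.9921823 ],
       [ 0.00328027, -0.75966102, -0.65031098,  1.06589847],
       [ 0.        ,  0.        ,  0.        ,  1.        ]]))
{'time': 0.1, 'qpos': array([ 1.07606827e+00,  2.64685792e-01,  1.60528791e+00,  2.02493877e-05,
        1.27368736e+00, -3.69053044e-02]), 'joint_velocities': array([-0.00039837, -0.00191356, -0.00273779, -0.00173262,  0.00086111,
        0.00067341]), 'joint_torque': array([ 7.51614753e-04, -5.16710365e+01, -3.68589842e+01, -1.76336389e-04,
        6.43120075e-03, -1.72340742e-05]), 'ee_pos': array([0.29802294, 0.60488779, 0.23005389]), 'tool_rot': array([-2.81020727e-04,  2.26920206e-01,  9.73912804e-01, -9.95338426e-04]), 'wrist_force': array([-0.2737378 ,  0.4335456 , -0.33441175]), 'torque': array([0.04671021, 0.00112849, 0.04414029]), 'finger_force': 0.0, 'grip_width': 0.08507068691888253}
```

View pics/top0.png

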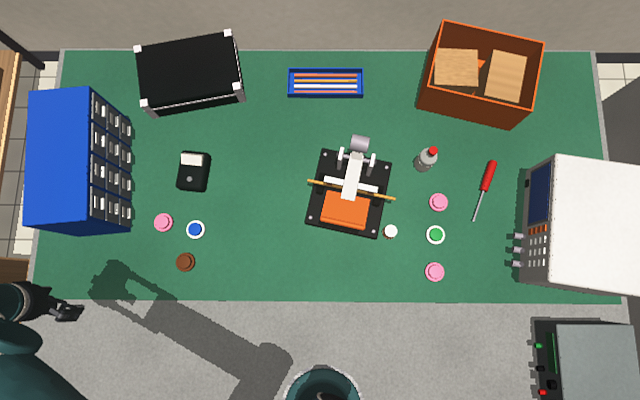

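View pics/side0.png

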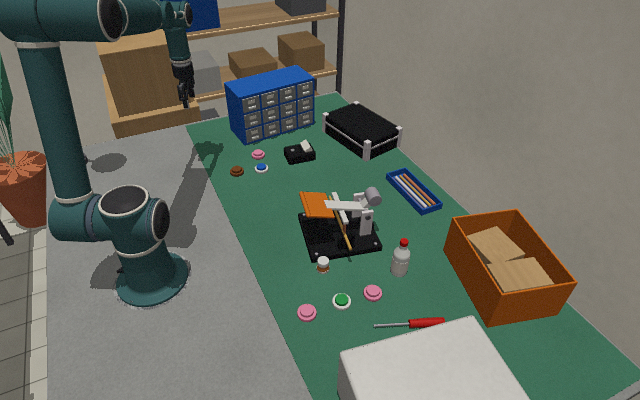

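The top view shows the fixture near (348,193), with the orange plate at (345,210). The green button with white ring is at (436,235). The pink look-alikes are at (438,202), (434,272) and (163,222), the brown one at (185,262) and the blue button at (195,229). The green one at (436,235) is the only one that fits, so I'll confirm it in an enlarged crop.

```bash
python3 - <<'E'
import cv2
i=cv2.imread('pics/top0.png')[130:280,290:460]
cv2.imwrite('pics/c1.png',cv2.resize(i,None,fx=4,fy=4,interpolation=cv2.INTER_CUBIC)[:600])
i=cv2.imread('pics/side0.png')[175:325,280:430]
cv2.imwrite('pics/c2.png',cv2.resize(i,None,fx=4,fy=4,interpolation=cv2.INTER_CUBIC))
E
```

```text
(no output)
```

View pics/c1.png

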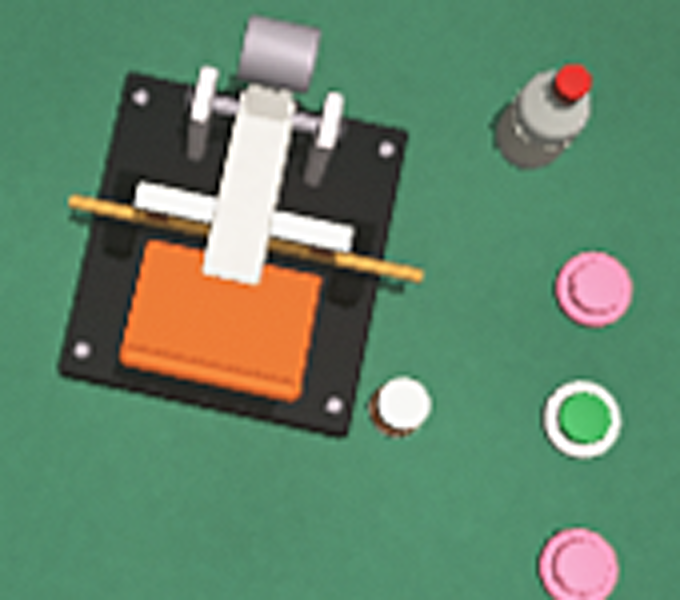

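View pics/c2.png

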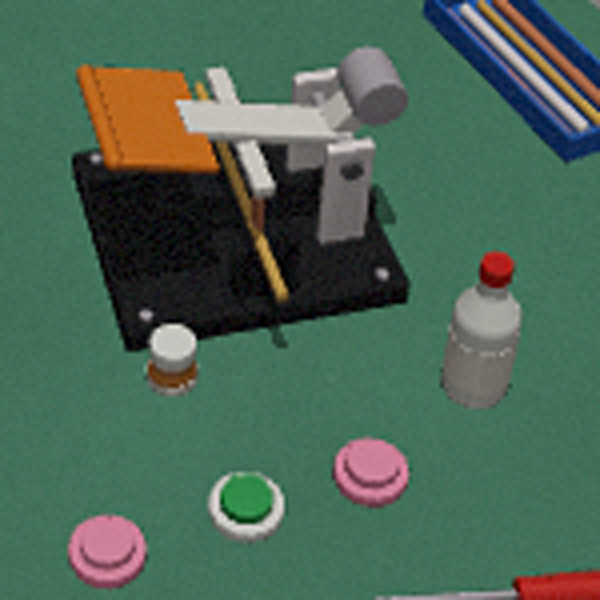

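The top crop confirms the green button on its white ring at crop (585,417), between two all-pink look-alikes. The jar stands at the fixture's front-right corner. Next I'll measure positions.

```bash
python3 - <<'E'
from h import *
from scipy.optimize import least_squares
c1=lambda u,v:np.array([(u+.5)/4-.5+290,(v+.5)/4-.5+130])
c2=lambda u,v:np.array([(u+.5)/4-.5+280,(v+.5)/4-.5+175])
def tri(a,b):
    f=lambda P:np.r_[proj('top0',P)[0]-a,proj('side0',P)[0]-b]
    r=least_squares(f,[.5,0,.1]); return r.x,np.abs(r.fun).max()
print('green',tri(c1(585,417),c2(246,498)))
# screws / corners of base top z=.025
for n,p in dict(BL=(128,73),BR=(408,128),FR=(349,430),FL=(60,370)).items(): print(n,onplane('top0',*c1(*p),.025))
# fit fixture pose (x,y,th)
def fx(p,L): c,s=np.cos(p[2]),np.sin(p[2]); L=np.atleast_2d(L); return np.c_[p[0]+c*L[:,0]-s*L[:,1],p[1]+s*L[:,0]+c*L[:,1],L[:,2]]
L=np.array([[.12,.11,.025],[.12,-.11,.025],[-.12,-.11,.025],[-.12,.11,.025]])
o1=[c1(128,73),c1(408,130),c1(349,430),c1(60,370)]
lip=np.array([[-.1235,.06,.162],[-.1235,-.06,.162]])
l1=[c1(121,360),c1(300,395)]; l2=[c2(86,70),c2(111,166)]
o2=[c2(408,283),c2(128,325),c2(77,156)]
L2=L[[1,2,3]]
def f(p): return np.r_[(proj('top0',fx(p,L))-o1).ravel(),(proj('top0',fx(p,lip))-l1).ravel(),(proj('side0',fx(p,lip))-l2).ravel(),(proj('side0',fx(p,L2))-o2).ravel()]
for Lx,Ly in((.12,.11),(.11,.12)):
    L=np.array([[Lx,Ly,.025],[Lx,-Ly,.025],[-Lx,-Ly,.025],[-Lx,Ly,.025]]);L2=L[[1,2,3]]
    r=least_squares(f,[.55,-.05,-.2],loss='soft_l1'); print(r.x,np.round(f(r.x),1))
    print('lip',fx(r.x,[[-.1235,0,.162],[.08,0,.11]]))
print('lip ends',[tri(a,b) for a,b in zip(l1,l2)])
print('blue',onplane('top0',195,229,.03),'jar',onplane('top0',*c1(404,405),.045))
E
```

```text
green (array([ 0.48682211, -0.33075137,  0.01680405]), np.float64(0.37954797533529927))
BL [0.74904981 0.00884849 0.025     ]
BR [ 0.70660933 -0.20434605  0.025     ]
FR [ 0.47601516 -0.15579968  0.025     ]
FL [0.5188571  0.05701061 0.025     ]
[ 0.61369218 -0.07400379 -0.20809577] [ 0.  -1.5  0.7 -1.1  0.4  0.8 -0.5 -0.1 -0.2  0.  -0.1  1.  -1.8 -0.6
 -0.  -0.2  2.  -0.1  0.6  2.  -0.8 -1.4]
lip [[ 0.49285656 -0.04848904  0.162     ]
 [ 0.69196627 -0.09053156  0.11      ]]
[ 0.61412058 -0.07090581 -0.18528329] [-5.9  1.4  1.6  1.6  4.3 -2.6 -3.4 -3.1 -0.4  0.6 -0.1  0.6 -2.3 -0.6
  0.3 -0.3  0.3  1.2  5.1  3.5  0.6 -3.6]
lip [[ 0.49273439 -0.04815402  0.162     ]
 [ 0.69275131 -0.08564381  0.11      ]]
lip ends [(array([0.50794804, 0.00924395, 0.15821141]), np.float64(0.9382037471019089)), (array([ 0.48218721, -0.10715144,  0.16109091]), np.float64(0.4846308920299407))]
blue [0.49522985 0.37912141 0.03      ] jar [ 0.49219665 -0.1933763   0.045     ]
```

Request:
{"name": "step_arm", "arguments": {"increments": [-0.7, -1, 0, 0, 0, 0, 0, -0.7, -1, 0, 0, 0, 0, 0, -0.7, -1, 0, 0, 0, 0, 0, -0.7, -1, 0, 0, 0, 0, 0, -0.7, -1, 0, 0, 0, 0, 0, -0.7, -1, 0, 0, 0, 0, 0, -0.7, -1, 0, 0, 0, 0, 0, -0.7, -1, 0, 0, 0, 0, 0, -0.7, -1, 0, 0, 0, 0, 0, -0.7, -1, 0, 0, 0, 0, 0, -0.7, -1, 0, 0, 0, 0, 0, -0.7, -1, 0, 0, 0, 0, 0, -0.7, -1, 0, 0, 0, 0, 0, -0.7, -1, 0, 0, 0, 0, 0, -0.7, -1, 0, 0, 0, 0, 0, -0.7, -1, 0, 0, 0, 0, 0, -0.7, -1, 0, 0, 0, 0, 0, -0.7, -1, 0, 0, 0, 0, 0, -0.7, -1, 0, 0, 0, 0, 0, -0.7, -1, 0, 0, 0, 0, 0]}}

```text
time: 2.1
ee_pos: [0.3909, 0.0011, 0.231]
tool_rot: [-0.0, 0.227, 0.974, 0.0]
wrist_force: [0.5, 0.9, -0.2]
grip_width: 0.0
finger_force: 0.0
```

```bash
python3 - <<'E'
from h import *
s=manip.observe(); print(s['time'],s['qpos'],s['ee_pos'],s['tool_rot'],s['wrist_force'])
print(vision.get_image('wrist')['tool_from_camera'])
E
```

```text
2.1 [-6.10454881e-02 -3.02056931e-01  2.16046965e+00  6.59967597e-05
  1.28347603e+00 -1.17403699e+00] [0.39092358 0.00107471 0.2309651 ] [-1.51255240e-04  2.26917809e-01  9.73913900e-01  6.46496802e-06] [ 0.46467308  0.91317794 -0.16586798]
[[-7.42061230e-05 -9.60733699e-01 -2.77472080e-01  7.03292647e-02]
 [ 9.99999993e-01 -4.72716325e-05 -1.03760610e-04  1.29907054e-04]
 [ 8.65697561e-05 -2.77472085e-01  9.60733696e-01 -1.43801537e-01]
 [ 0.00000000e+00  0.00000000e+00  0.00000000e+00  1.00000000e+00]]
```

Request:
{"name": "step_arm", "arguments": {"increments": [0, 0, 0, 0, 0, 1, 0, 0, 0, 0, 0, 0, 1, 0, 0, 0, 0, 0, 0, 1, 0, 0, 0, 0, 0, 0, 1, 0, 0, 0, 0, 0, 0, 1, 0, 0, 0, 0, 0, 0, 1, 0, 0, 0, 0, 0, 0, 1, 0, 0, 0, 0, 0, 0, 1, 0, 0, 0, 0, 0, 0, 1, 0, 0, 0, 0, 0, 0, 1, 0, 0, 0, 0, 0, 0, 1, 0, 0, 0, 0, 0, 0, 1, 0, 0, 0, 0, 0, 0, 1, 0, 0, 0, 0, 0, 0, 1, 0, 0, 0, 0, 0, 0, 1, 0, 0, 0.5, 0, -1, 0, 0, 0, 0, 0.5, 0, -1, 0, 0, 0, 0, 0.5, 0, -1, 0, 0, 0, 0, 0.3, 0, -1, 0, 0, 0]}}

```text
time: 4.05
ee_pos: [0.4355, -0.0064, 0.2366]
tool_rot: [0.135, 0.761, 0.625, 0.111]
wrist_force: [-0.5, -0.6, -0.3]
grip_width: -0.0001
finger_force: 0.0
```

```bash
cat >> h.py <<'E'
L1,L2=.511,.5653
def T():
    s=manip.observe(); q=s['tool_rot']; M=R.from_quat([q[1],q[2],q[3],q[0]]).as_matrix(); return s,M
E
python3 - <<'E'
from h import *
s,M=T(); q=s['qpos']; print(s['time'],q,s['ee_pos'],s['wrist_force']); print(M.round(3))
p=s['ee_pos']; ph=np.pi-(q[1]+q[2]+q[4])
rad=np.array([np.cos(q[0]),np.sin(q[0]),0]); r=p@rad; rw=L1*np.sin(q[1])+L2*np.sin(q[1]+q[2])
print('pitch',np.degrees(ph),'r',r,'rw',rw,'Lt',(r-rw)/np.sin(ph))
E
```

```text
4.05 [-0.02502633 -0.46515488  2.29519311 -0.07126868  0.96510211  0.20147269] [ 0.43548741 -0.00635417  0.23656428] [-0.54849432 -0.61220674 -0.29297988]
[[ 0.195  0.921  0.339]
 [ 0.981 -0.183 -0.067]
 [ 0.     0.345 -0.939]]
pitch 19.850255823519756 r 0.4355100503863839 rw 0.31719548075917453 Lt 0.34843179986975764
```

```bash
python3 - <<'E'
from h import *
Lt,h=.348,.252
lip=np.array([.494,.162])
for a in (35,40,45,50,55,60):
    A=np.radians(a); d=np.array([np.cos(A),-np.sin(A)]); n=np.array([np.sin(A),np.cos(A)])
    for nm,t in (('pre',lip-.03*n-.04*d),('in',lip-.03*n+.03*d)):
        w=t-Lt*d-[0,h]; D=np.hypot(*w); 
        q3=np.pi-np.arccos((L1**2+L2**2-D*D)/(2*L1*L2)); q2=np.arctan2(w[0],w[1])-np.arccos((L1**2+D*D-L2**2)/(2*L1*D)) 
        q5=np.pi/2+A-q2-q3
        print(a,nm,t.round(3),'w',w.round(3),np.round([q2,q3,q5],2))
E
```

```text
35 pre [0.444 0.16 ] w [0.159 0.108] [-0.71  2.8   0.09]
35 in [0.501 0.12 ] w [0.216 0.068] [-0.33  2.73 -0.21]
40 pre [0.444 0.165] w [0.177 0.136] [-0.69  2.73  0.23]
40 in [0.498 0.12 ] w [0.231 0.091] [-0.36  2.69 -0.05]
45 pre [0.445 0.169] w [0.198 0.163] [-0.66  2.67  0.35]
45 in [0.494 0.12 ] w [0.248 0.114] [-0.37  2.64  0.09]
50 pre [0.445 0.173] w [0.222 0.188] [-0.62  2.6   0.46]
50 in [0.49 0.12] w [0.267 0.134] [-0.37  2.59  0.22]
55 pre [0.446 0.178] w [0.247 0.211] [-0.56  2.54  0.56]
55 in [0.487 0.12 ] w [0.287 0.153] [-0.35  2.54  0.34]
60 pre [0.448 0.182] w [0.274 0.231] [-0.51  2.47  0.66]
60 in [0.483 0.121] w [0.309 0.17 ] [-0.32  2.48  0.46]
```

Request:
{"name": "step_arm", "arguments": {"increments": [-0.4, 0, 0, -1, 0, 0, 0, -0.4, -0.2, 0, -1, 0, 0, 0, -0.4, -0.2, 0, -0.6, 0, 0, 0, 0, -0.5, 0, 0, 0, 0, 0, 0, 0, 1, 0, 0, 0, 0, 0, 0, 1, 0, 0, 0, 0]}}

```text
time: 4.65
ee_pos: [0.4374, -0.037, 0.1839]
tool_rot: [0.22, 0.741, 0.608, 0.181]
wrist_force: [0.8, 1.1, -0.7]
grip_width: -0.0002
finger_force: 0.0
```

```bash
cat >> h.py <<'E'
lip=np.array([.493,-.0485,.162]); fxx=np.array([np.cos(-.208),np.sin(-.208),0]); fxy=np.array([-fxx[1],fxx[0],0])
def rep():
    s,M=T(); v=lip-s['ee_pos']
    print(s['time'],'q',s['qpos'].round(3),'tcp',s['ee_pos'].round(4),'F',s['wrist_force'].round(1)); print(M.round(3)); print('lip in tool (mm)',(1000*M.T@v).round(1),'tcp rel lip fix',(-1000*np.array([v@fxx,v@fxy,v[2]])).round(1))
E
python3 - <<'E'
from h import *
rep(); save('side','side1')
i=cv2.imread('pics/side1.png')[60:360,200:460]
cv2.imwrite('pics/c3.png',cv2.resize(i,None,fx=2,fy=2,interpolation=cv2.INTER_CUBIC))
E
```

```text
4.65 q [-0.1   -0.572  2.515 -0.088  0.624  0.153] tcp [ 0.4374 -0.037   0.1839] F [ 0.8  1.1 -0.7]
[[ 0.195  0.821  0.536]
 [ 0.981 -0.164 -0.106]
 [ 0.001  0.547 -0.837]]
lip in tool (mm) [-0.4 35.6 49.4] tcp rel lip fix [-56.8  -0.3  21.9]
```

View pics/c3.png

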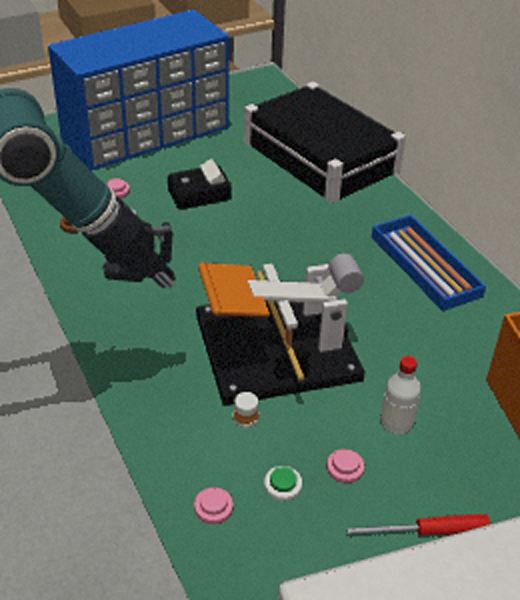

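The gripper is in front of the plate, with fingertips at crop (168,282). A linkage knuckle bulges upward at about (167,238), so I'll check where it lies in the tool frame.

```bash
python3 - <<'E'
from h import *
s,M=T(); p=s['ee_pos']
for y in (0,.03,.045):
  for z in (0,-.03,-.05,-.075,-.1):
    u=proj('side1',p+M@np.array([0,y,z]))[0]; print(y,z,((u-[200,60])*2).round())
i=cv2.imread('pics/side1.png')[150:220,240:330]
cv2.imwrite('pics/c4.png',cv2.resize(i,None,fx=8,fy=8,interpolation=cv2.INTER_CUBIC))
E
```

```text
0 0 [170. 284.]
0 -0.03 [159. 274.]
0 -0.05 [151. 266.]
0 -0.075 [141. 257.]
0 -0.1 [132. 247.]
0.03 0 [185. 274.]
0.03 -0.03 [175. 263.]
0.03 -0.05 [167. 255.]
0.03 -0.075 [158. 246.]
0.03 -0.1 [148. 236.]
0.045 0 [193. 269.]
0.045 -0.03 [182. 257.]
0.045 -0.05 [175. 250.]
0.045 -0.075 [166. 240.]
0.045 -0.1 [156. 230.]
```

View pics/c4.png

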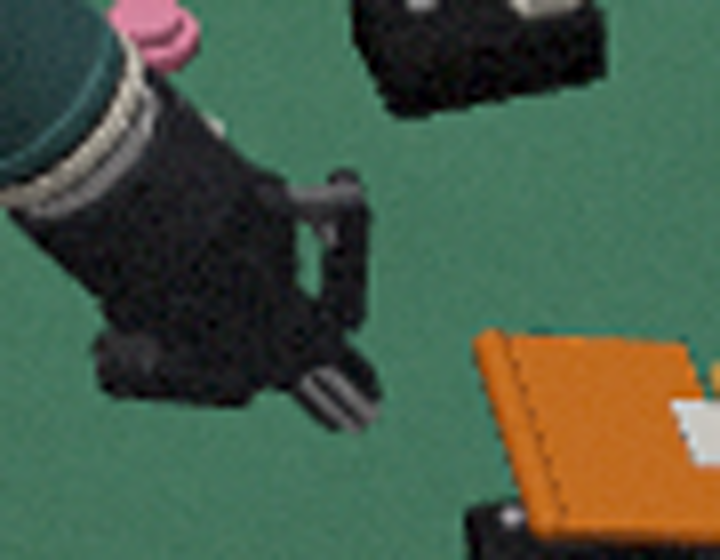

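Request:
{"name": "step_arm", "arguments": {"increments": [0, 0, 1, 0, 0, 0, 0, 0, 0, 1, 0, 0, 0, 0, 0, 0, 1, 0, 0, 0, 0, 0, 0, 0, 0, 0, 0, 0]}}

```text
time: 5.1
ee_pos: [0.4752, -0.0448, 0.1166]
tool_rot: [0.217, 0.742, 0.609, 0.178]
wrist_force: [-0.8, -0.5, -0.6]
grip_width: -0.0001
finger_force: 0.0
```

```bash
python3 - <<'E'
from h import *
rep()
E
```

```text
5.1 q [-0.114 -0.346  2.523 -0.114  0.401  0.175] tcp [ 0.4752 -0.0448  0.1166] F [-0.8 -0.5 -0.6]
[[ 0.195  0.827  0.527]
 [ 0.981 -0.164 -0.105]
 [-0.     0.538 -0.843]]
lip in tool (mm) [ -0.2  39.7 -28.5] tcp rel lip fix [-18.1  -0.1 -45.4]
```

Request:
{"name": "step_arm", "arguments": {"increments": [0, 0.3, 0, 0, 0, 0, 0, 0, 0.4, 0, 0, 0, 0, 0, 0, 0.4, -0.3, 0, 0, 0, 0, 0, 0.4, -0.3, 0, 0, 0, 0, 0, 0.4, -0.3, 0, 0, 0, 0, 0, 0.4, -0.3, 0, 0, 0, 0, 0, 0.4, -0.2, 0, 0, 0, 0]}}

```text
time: 5.8
ee_pos: [0.5145, -0.0527, 0.189]
tool_rot: [0.22, 0.741, 0.608, 0.181]
wrist_force: [-3.9, 0.5, 0.1]
grip_width: -0.0001
finger_force: 1.6
```

```bash
python3 - <<'E'
from h import *
rep(); save('side','side2')
i=cv2.imread('pics/side2.png')[90:270,220:420]
cv2.imwrite('pics/c5.png',cv2.resize(i,None,fx=3,fy=3,interpolation=cv2.INTER_CUBIC))
E
```

```text
5.8 q [-0.124 -0.359  2.387 -0.077  0.538  0.126] tcp [ 0.5145 -0.0527  0.189 ] F [-3.9  0.5  0.1]
[[ 0.195  0.821  0.536]
 [ 0.981 -0.163 -0.106]
 [ 0.     0.547 -0.837]]
lip in tool (mm) [ -0.1 -33.1  10.6] tcp rel lip fix [21.9  0.3 27. ]
```

View pics/c5.png

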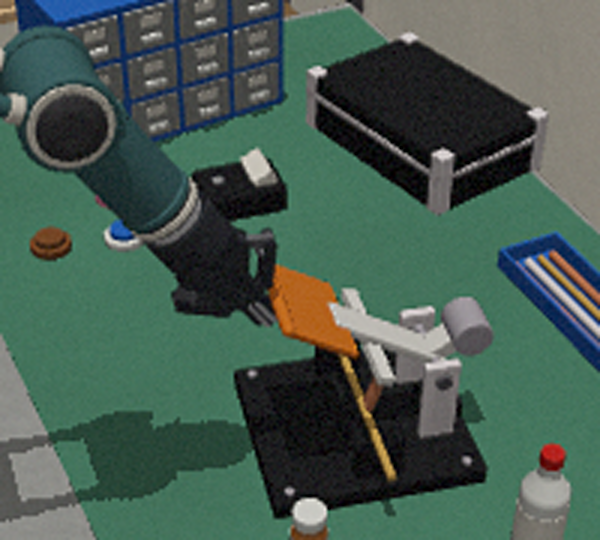

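The arm is about 0.3–0.4 rad up, with its bead resting on the fingers at crop (272,285), and the force is small. Continuing.

Request:
{"name": "step_arm", "arguments": {"increments": [0, 0.4, -0.1, 0, 0, 0, 0, 0, 0.4, -0.1, 0, 0, 0, 0, 0, 0.4, -0.1, 0, 0, 0, 0, 0, 0.4, -0.1, 0, 0, 0, 0, 0, 0.4, -0.1, 0, 0, 0, 0, 0, 0.4, -0.1, 0, 0, 0, 0, 0, 0.4, 0, 0, 0, 0, 0, 0, 0.4, 0, 0, 0, 0, 0, 0, 0.4, 0, 0, 0, 0, 0]}}

```text
time: 6.75
ee_pos: [0.5807, -0.0659, 0.2486]
tool_rot: [0.22, 0.741, 0.608, 0.18]
wrist_force: [-0.3, -0.1, -0.5]
grip_width: -0.0004
finger_force: 0.3
```

```bash
python3 - <<'E'
from h import *
rep(); save('side','side3')
i=cv2.imread('pics/side3.png')[90:270,220:420]
cv2.imwrite('pics/c6.png',cv2.resize(i,None,fx=3,fy=3,interpolation=cv2.INTER_CUBIC))
E
```

```text
6.75 q [-0.136 -0.261  2.202 -0.056  0.625  0.095] tcp [ 0.5807 -0.0659  0.2486] F [-0.3 -0.1 -0.5]
[[ 0.195  0.822  0.535]
 [ 0.981 -0.163 -0.106]
 [ 0.     0.545 -0.838]]
lip in tool (mm) [  -0.  -122.1   23.9] tcp rel lip fix [89.4  1.1 86.6]
```

View pics/c6.png

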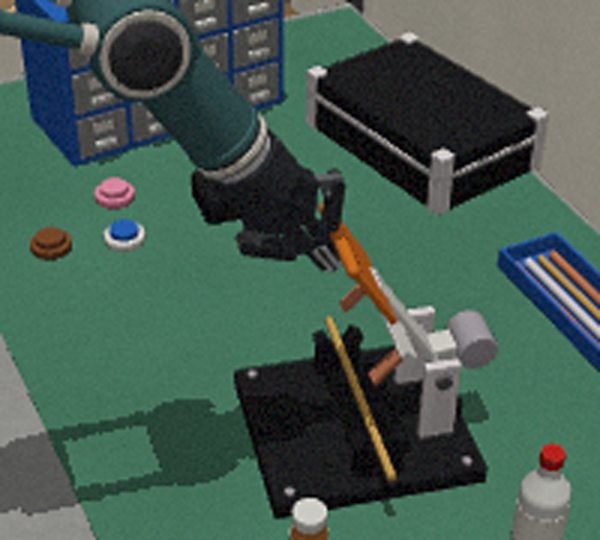

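The arm is about 0.75 rad up, near balance, and the plate lies against the fingers. A little more push is needed.

Request:
{"name": "step_arm", "arguments": {"increments": [0, 0.4, 0, 0, 0, 0, 0, 0, 0.4, 0, 0, 0, 0, 0, 0, 0.4, 0, 0, 0, 0, 0, 0, 0.4, 0, 0, 0, 0, 0, 0, 0, 0, 0, 0, 0, 0, 0, 0, 0, 0, 0, 0, 0, 0, 0, 0, 0, 0, 0, 0, 0, 0, 0, 0, 0, 0, 0, 0, 0, 0, 0, 0, 0, 0, 0, 0, 0, 0, 0, 0, 0]}}

```text
time: 7.8
ee_pos: [0.6124, -0.0722, 0.2696]
tool_rot: [0.219, 0.741, 0.608, 0.18]
wrist_force: [-0.6, 0.6, -0.1]
grip_width: 0.0
finger_force: 0.0
```

```bash
python3 - <<'E'
from h import *
rep(); save('side','side4')
i=cv2.imread('pics/side4.png')[90:270,220:420]
cv2.imwrite('pics/c7.png',cv2.resize(i,None,fx=3,fy=3,interpolation=cv2.INTER_CUBIC))
E
```

```text
7.8 q [-0.141 -0.207  2.121 -0.049  0.653  0.086] tcp [ 0.6124 -0.0722  0.2696] F [-0.6  0.6 -0.1]
[[ 0.195  0.823  0.534]
 [ 0.981 -0.163 -0.106]
 [-0.     0.544 -0.839]]
lip in tool (mm) [   0.  -160.7   23.9] tcp rel lip fix [121.8   1.5 107.6]
```

View pics/c7.png

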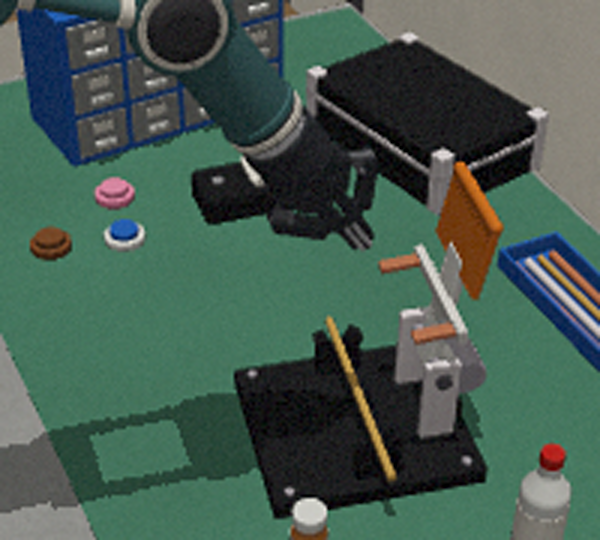

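The arm has gone over and now stands upright: the plate is at crop (465,230), clear of the gripper. I'll back off, turn the tool down and head for the green button.

Request:
{"name": "step_arm", "arguments": {"increments": [0, 0, -1, 0, 0, 0, 0, 0, 0, -1, 0, 0, 0, 0, -1, 0, 0, 1, 0, 0, 0, -1, 0, 0, 1, 0, 0, 0, -1, 0, 0, 1, 0, 0, 0, -1, 0, 0, 1, 0, 0, 0, -1, 0, 0, 1, 0, 0, 0, -1, 0, 0, 1, 0, 0, 0, -1, 0, 0, 0.6, 0, 0, 0, -1, 0, 0, 0, 0, 0, 0, -1, 0, 0, 0, 0, 0, 0, 0, 0, 0, 0, 0, 0, 0]}}

```text
time: 9.05
ee_pos: [0.5416, -0.2904, 0.3111]
tool_rot: [0.0, 0.774, 0.633, -0.001]
wrist_force: [-0.1, -0.4, -0.0]
grip_width: -0.0
finger_force: 0.0
```

```bash
python3 - <<'E'
from h import *
rep(); s,M=T(); print('to green, tool mm',(1000*M.T@(np.array([.487,-.331,.019])-s['ee_pos'])).round(1))
p,K,Tm=cam('wrist'); np.savez('w0.npz',K=K,T=Tm); cv2.imwrite('pics/w0.png',p[:,:,::-1])
hsv=cv2.cvtColor(p,cv2.COLOR_RGB2HSV)
m=cv2.inRange(hsv,(55,150,60),(75,255,255)); 
n,l,st,c=cv2.connectedComponentsWithStats(m)
for k in range(1,n):
    if st[k,4]>60: print(st[k],c[k],onplane('w0',*c[k],.019))
print(proj('w0',[.487,-.331,.019]))
E
```

```text
9.05 q [-5.320e-01  1.120e-01  1.637e+00 -1.000e-03  1.393e+00 -3.330e-01] tcp [ 0.5416 -0.2904  0.3111] F [-0.1 -0.4 -0. ]
[[ 0.198  0.98  -0.001]
 [ 0.98  -0.198 -0.001]
 [-0.001 -0.    -1.   ]]
lip in tool (mm) [227.7 -95.4 148.9] tcp rel lip fix [  97.6 -226.7  149.1]
to green, tool mm [-50.2 -45.4 292.2]
[[292.49674299 201.67101569]]
```

View pics/w0.png

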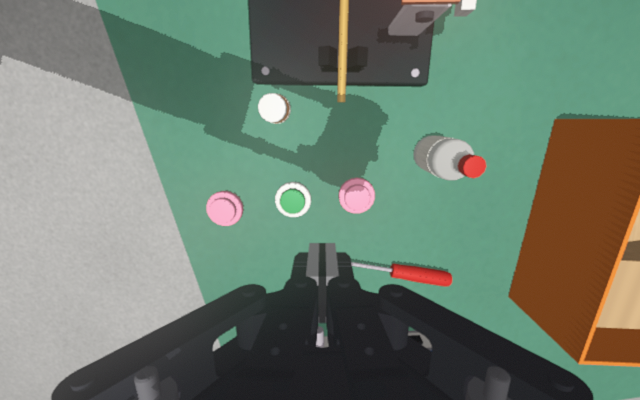

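The wrist view shows green at (292,201), where the projection of my estimate also falls, with a pink look-alike either side at (224,208) and (357,195). The position is confirmed, so I'll move over it and down.

Request:
{"name": "step_arm", "arguments": {"increments": [-1, -0.9, 0, 0, 0, 0, 0, -1, -0.9, 0, 0, 0, 0, 0, 0, 0, 1, 0, 0, 0, 0, 0, 0, 1, 0, 0, 0, 0, 0, 0, 1, 0, 0, 0, 0, 0, 0, 1, 0, 0, 0, 0, 0, 0, 1, 0, 0, 0, 0, 0, 0, 1, 0, 0, 0, 0, 0, 0, 1, 0, 0, 0, 0, 0, 0, 1, 0, 0, 0, 0, 0, 0, 1, 0, 0, 0, 0, 0, 0, 1, 0, 0, 0, 0, 0, 0, 1, 0, 0, 0, 0, 0, 0, 0, 0, 0, 0, 0, 0, 0, 0, 0, 0, 0, 0]}}

```text
time: 10.6
ee_pos: [0.4883, -0.327, 0.0367]
tool_rot: [-0.001, 0.773, 0.635, -0.0]
wrist_force: [0.6, 0.2, 0.8]
grip_width: -0.0004
finger_force: 0.0
```

Request:
{"name": "step_arm", "arguments": {"increments": [0, 0, 0.2, 0, 0, 0, 0, 0, 0, 0.2, 0, 0, 0, 0, 0, 0, 0, 0, 0, 0, 0]}}

```text
time: 10.9
ee_pos: [0.4884, -0.328, 0.027]
tool_rot: [0.0, 0.773, 0.635, 0.0]
wrist_force: [-0.2, -0.1, -0.4]
grip_width: -0.0001
finger_force: 0.0
```

Request:
{"name": "step_arm", "arguments": {"increments": [-0.1, 0, 0.1, 0, 0, 0, 0, 0, 0, 0.1, 0, 0, 0, 0, 0, 0, 0, 0, 0, 0, 0]}}

```text
time: 11.2
ee_pos: [0.4879, -0.3307, 0.0216]
tool_rot: [0.0, 0.773, 0.634, 0.0]
wrist_force: [-0.7, -0.4, 0.8]
grip_width: 0.0002
finger_force: 0.6
```

Request:
{"name": "step_arm", "arguments": {"increments": [0, 0, 0.1, 0, 0, 0, 0, 0, 0, 0, 0, 0, 0, 0]}}

```text
time: 11.4
ee_pos: [0.488, -0.3307, 0.0193]
tool_rot: [0.0, 0.773, 0.635, -0.0]
wrist_force: [0.0, -0.4, 2.5]
grip_width: 0.0003
finger_force: 1.2
```

Request:
{"name": "step_arm", "arguments": {"increments": [0, 0, 0.1, 0, 0, 0, 0, 0, 0, 0, 0, 0, 0, 0]}}

```text
time: 11.6
ee_pos: [0.4881, -0.3307, 0.0168]
tool_rot: [0.0, 0.773, 0.635, 0.0]
wrist_force: [-0.0, -2.1, 3.4]
grip_width: -0.0001
finger_force: 1.7
```

Request:
{"name": "step_arm", "arguments": {"increments": [0, 0, 0.1, 0, 0, 0, 0, 0, 0, 0, 0, 0, 0, 0]}}

```text
time: 11.8
ee_pos: [0.4881, -0.3308, 0.0159]
tool_rot: [0.0, 0.773, 0.635, -0.0]
wrist_force: [-3.3, 1.6, 12.4]
grip_width: 0.0002
finger_force: 6.6
```

Request:
{"name": "step_arm", "arguments": {"increments": [0, 0, 0.05, 0, 0, 0, 0, 0, 0, 0, 0, 0, 0, 0]}}

```text
time: 12.0
ee_pos: [0.4882, -0.3308, 0.0157]
tool_rot: [0.0, 0.773, 0.635, -0.0]
wrist_force: [-5.9, 2.1, 20.6]
grip_width: -0.0
finger_force: 10.0
```

Force rose to 20.6 N with no more travel, so the button is fully down. Now I'll release and rise.

Request:
{"name": "step_arm", "arguments": {"increments": [0, 0, -0.2, 0, 0, 0, 0, 0, 0, -0.4, 0, 0, 0, 0, 0, 0, -1, 0, 0, 0, 0, 0, 0, -1, 0, 0, 0, 0, 0, 0, -1, 0, 0, 0, 0, 0, 0, -1, 0, 0, 0, 0, 0, 0, -1, 0, 0, 0, 0, 0, 0, -1, 0, 0, 0, 0, 0, 0, -1, 0, 0, 0, 0, 0, 0, -1, 0, 0, 0, 0, 0, 0, 0, 0, 0, 0, 0, 0, 0, 0, 0, 0, 0, 0]}}

```text
time: 13.2
ee_pos: [0.4878, -0.3302, 0.228]
tool_rot: [0.0, 0.773, 0.635, 0.0]
wrist_force: [0.2, 0.1, -0.5]
grip_width: -0.0001
finger_force: 0.0
```

```bash
python3 - <<'E'
from h import *
rep(); save('side','side5')
i=cv2.imread('pics/side5.png')[130:330,220:460]
cv2.imwrite('pics/c8.png',cv2.resize(i,None,fx=3,fy=3,interpolation=cv2.INTER_CUBIC))
E
```

```text
13.2 q [-0.637  0.104  1.797  0.     1.239 -0.442] tcp [ 0.4878 -0.3302  0.228 ] F [ 0.2  0.1 -0.5]
[[ 0.195  0.981  0.   ]
 [ 0.981 -0.195 -0.   ]
 [ 0.     0.    -1.   ]]
lip in tool (mm) [277.3 -49.8  66. ] tcp rel lip fix [  53.1 -276.6   66. ]
```

View pics/c8.png

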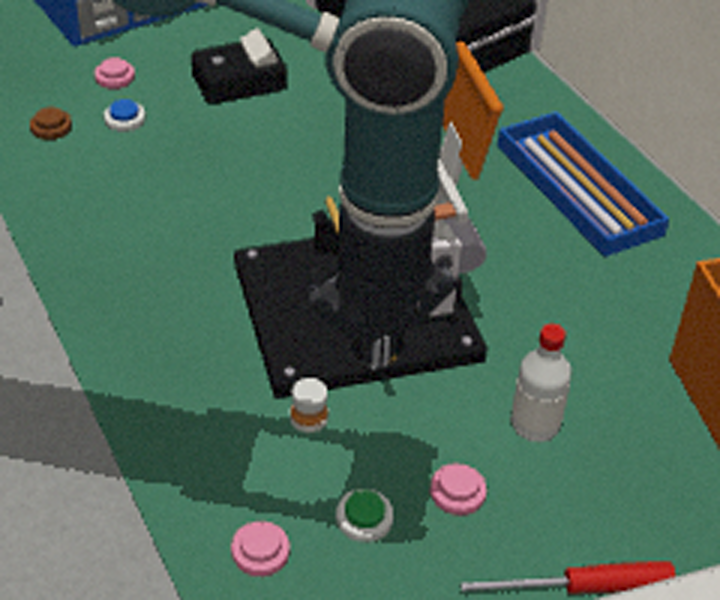

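The contact arm still stands raised: its plate edge is at crop (497,110), exactly where it was at 7.8 s, so it has settled on its stop. The green button is up at (365,508), and the gripper touches nothing.

```bash
python3 -c "from h import *; print(finish_job())"
```

```text
the job is handed in; nothing more can be done
None
```

The contact arm is raised and resting back against its stop. The green button was then pressed right down (force reached 20.6 N with no further travel) and let go. The robot touched nothing else, and I handed the job in at about 13 s of the 48 s allowed.

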